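# Raking-light check of a lapping tile

## Task

Draw the bottom blue lapping tile out of the magazine along its ledge and lay it flat on the two rubber ribs in the steel inspection pan, lengthwise along them, leaving the other tiles in the magazine. Then raise the pan by its orange handle bar to the red 35 degree mark (never past 45), hold it there for two seconds so the light rakes over the tile, and lower it gently back to level with the tile still lying on its ribs. Let go, and leave everything else on the worktop where it is.

Things in the scene. Friction and masses are not known exactly. Their poses are not given: they have to be found in the camera images.
- magazine: Fixed upright tile magazine. Origin: on the worktop under the stack's centre; its -x is the exit direction (roughly towards the robot), z up. Grey base 103 (x) by 64 (y) mm, top 30 mm high; aluminium walls up to 80 mm high round the stack, front face at x = -51.5 mm, with a slot 13 mm high above the base that passes one tile; the stack drops when it has gone.
- ledge (a point): Middle of the exit ledge's top face, 30 mm high, 102.5 mm before the magazine's origin along its -x. The ledge, 24 mm wide (y), runs on level with the base to x = -154 mm in the magazine's frame: a tile drawn out rests on it and overhangs it by 13 mm on each side.
- tile_a_center (a point): Centre (half-way up) of the bottom tile: blue ceramic plate 90 (x) by 50 (y) by 10 (z) mm, about 0.11 kg, square edges. It starts on the magazine's base with its axes along the magazine's, centre at x = -34.5 mm, 35 mm high, its front 28 mm sticking out of the slot over the ledge. It is clear of the magazine once its centre is past x = -97 mm in the magazine's frame.
- tile_b_center (a point): Centre of the second tile (same size), lying on the bottom tile, straight over the magazine's origin; drops 10 mm when the bottom tile has gone. Must stay in the magazine.
- tile_c_center (a point): Centre of the third tile, same size, on the second. Must stay in the magazine.
- tile_d_center (a point): Centre of the top tile, same size, on the third. Must stay in the magazine.
- pan (a joint): Tilt of the inspection pan in rad: 0 = level (resting on its stop), grows as the handle end is raised, stop at 1.0; 35 degrees = 0.611. The hinge is almost free (light damping), so the pan (0.35 kg) falls back if let go. It starts level.
- pan_in (a point): Centre of the pan's inner floor (upper face, 60 mm above the worktop when level). Axes turn with it: x from handle to hinge, z up out of the floor. Inside 130 (x) by 140 (y) mm; rim 4 mm thick, 12 mm high over the floor, 18 mm on the hinge side. On the floor two black rubber ribs run along x, 8 mm high, 8 wide, 36 mm over their outsides: a tile laid on them overhangs by 7 mm on each side.
- pan_handle (a point): Centre of the orange round handle bar, 12 mm thick, lying along the pan's y, 70 mm high when level, 90 mm long between its end arms. It lies 45 mm before the pan's rim on the robot's side, free all round and down to 10 mm over the worktop. It can turn between fingers that close along the pan's x. It is 193 mm from the hinge line (along x) and 10 mm above it.
- pan_hinge (a point): Middle of the pan's hinge line, 60 mm high, 79 mm beyond the centre of the pan's floor along the pan's x. The hinge line runs along the pan's y. Fixed. On the pan's +y side, 88 mm from its middle line, the stand carries a fixed black quadrant with a red mark at 35 degrees, the tallest part here, up to 121 mm above the worktop (carry things over it); an orange pin on the pan's side is the pointer.
- housing: Grey second-stage housing, round, 68 mm wide, 38 mm high, loose, under the magnifier at the right. Origin: centre of its underside. Bystander.
- mouthpiece: Red mouthpiece, 56 by 40 mm, 20 mm high, loose, behind the task's things. Origin: underside. Bystander.
- chamber: Brass balance chamber, 32 mm thick, 42 mm high, loose, standing between magazine and pan. Origin: centre of its underside. Bystander.
- valve_body: Aluminium valve body, 34 mm square, 52 mm high, loose, standing between magazine and pan, farther off. Origin: centre of its underside. Bystander.
- driver: Screwdriver lying at the left side of the worktop, loose. Bystander.
There are look-alikes about, which are no part of the job. Leave any turquoise or yellow look-alike of the part that bears tile_d_center alone. Leave any brown or turquoise look-alike of the part that bears tile_a_center alone.

How it is judged:
By the outcome, as a careful person would: the job done as asked, in the order asked, and still so for the second after the job is handed in, with the robot touching nothing.
It also fails if it takes over 72 s, if anything falls off the work surface, if the arm or the gripper's body presses on something with over 40 N, if the wrist force passes 120 N, or if a joint passes its speed limit or range.

## Robot

A 6-joint arm with a two-finger parallel gripper is mounted at the origin on the work surface. World frame = base frame: x ahead of the robot, y to its left, z up, the work surface at z = 0. Lengths are in mm, angles in rad, forces in N, time in s.
With the tool pointing down it reaches from about 400 to 925 mm from the base axis. Payload 12.5 kg.
Tool frame: the origin (TCP) lies at the very end of the fingers, on their centre line; the grasp point (between the pads) lies 19 mm behind it; z points along the fingers, x is the direction in which the jaws open and shut, and the axes are right-handed (so a half turn about z gives the same grasp; the last joint's range is limited). The gripper opens to 95 mm and grips with 3 to 60 N. Pads are 20 mm wide; open, the fingers measure 119 mm over their backs; the gripper's body (75 mm by 180 mm) begins 59 mm behind the grasp point.
Start: joints at [-1.434, 0.491, 1.559, -0, 1.092, -0.106], TCP at [150.286, -606.68, 214.661] pointing down, gripper open.
Joint ranges: [-3.1, 3.1], [-0.84, 2.19], [0.05, 2.79], [-1.13, 4.28], [0.06, 2.93], [-2.69, 2.69]. Speed limits (rad/s): [2.22, 2.22, 2.79, 3.14, 3.14, 3.14].

## Interface

Orientations are given as [roll, pitch, yaw] about the fixed x, y, z axes, in that order (R = Rz(yaw) Ry(pitch) Rx(roll)).
In Python, from cell import state, viewer, ticket, look_for, regions_of gives the robot as it stands.
- The arm moves only by the shell command python3 -m inch 'ROWS'. ROWS is JSON, a list of rows, each a list of 7 numbers: the turn, a rotation vector about the world's x, y, z in degrees, then the shift along the world's x, y, z in mm, then the opening, from -1 (shut) to 1 (fully open). In form: [[rx, ry, rz, tx, ty, tz, hand], ...]. A call has 1 to 10 rows; each row shifts and turns the commanded pose from where the row before left it; what a row does not reach is not made up. A row lasts 1/10 s, in which the tool goes at most 50 mm and 8.59 degrees, less where a joint would pass 70% of its speed; a pose out of reach is approached as far as the arm can. A call with a gripper value outside its range is refused whole. The fingers move at their own pace and stop on an object; the grip force is fixed at half the most. Time passes only in rows, so rows that do not move let the fingers close. It gives the time, the measured TCP pose, the force and the opening at its end, in the units of the state.
- state(): the state, without advancing time (a new reading comes with each control period).
- viewer.read_camera(name): name is "side" or "top"; returns a dict with "color" (420x560x3 uint8, red, green, blue), "depth" (420x560 float32, mm along the optical axis (not along the pixel's ray), 0 where there is no reading), "fx", "fy", "cx", "cy" (pixels), "dist_coeffs" ([k1, k2, p1, p2, k3] as OpenCV has them; the pictures are not rectified), "position" and "orientation" of the camera in the world. Camera axes: x right, y down, z forward; pixel columns grow to the right and rows downward; lengths in mm; the calibration is good to about 2 mm. A picture is of the moment at which its call begins.
- ticket.job_done(): hands the job in, once; it reports no verdict.
Trained networks look in the newest picture that a camera, given by its name, has taken for a name from the list of things; names that differ only in an ending like _2 or _b are one class to them, and where a whole thing is asked for, a point or a joint stands for the part that bears it (a point fixed in the world has none). Each returns a list of dicts, best first, with "score" (0 to 1); they miss things now and then, are a little off and sometimes report something else, mostly with a low value. They report only what shows in the picture. A call takes as long as a camera call. They do not tell look-alikes from the thing itself.
- look_for(name, camera): "box" ([left, top, right, bottom] as shares, 0 to 1, of the picture: columns of its width, rows of its height, round what is visible of it).
- regions_of(name, camera): "pixels" (420x560 bool, what is visible of it) and "box" ([left, top, right, bottom] as shares, 0 to 1, of the picture: columns of its width, rows of its height, round what is visible of it).
The state is a dict: "t": time; "joints": joint angles; "qvel": joint speeds; "tau": joint torques, N m; "eef_pos": TCP position; "tcp_rot": TCP orientation; "ft_force": force on the tool from outside, world axes, zero at the start; "moment": the same for the moment, N m; "opening": opening from 0.0 (shut) to 1.0 (fully open).
Only numpy, scipy, OpenCV 4.12 (cv2) and the standard library are available. Lean on these libraries where they do the work, as an engineer would, in place of code of your own. Each camera call takes 0.05 s, during which the arm holds its last target. There are 200 camera calls.

## Working session

There is one attempt and no reset: what is moved stays moved. The work goes in short steps, Python scripts to look and compute and a shell command to move; the robot and the scene stay as the last step left them, time stands still between calls to the robot, and variables do not carry over. Pictures are saved under pics/ and viewed, on a budget of 10 in all, crops included, one or two more only if the job needs it, and the job is handed in when it is done.

```bash
ls; mkdir -p pics; cat > h.py <<'E'
import numpy as np, cv2
from cell import state, viewer, ticket, look_for, regions_of
from scipy.spatial.transform import Rotation as R
def Rot(o):
    o=np.array(o,float)
    if o.shape==(3,3): return o
    return R.from_euler('xyz',o).as_matrix() if o.size==3 else R.from_quat(o).as_matrix()
def cloud(c):
    h,w=c['depth'].shape
    K=np.array([[c['fx'],0,c['cx']],[0,c['fy'],c['cy']],[0,0,1]])
    u,v=np.meshgrid(np.arange(w),np.arange(h))
    p=cv2.undistortPoints(np.stack([u,v],-1).reshape(-1,1,2).astype(np.float64),K,np.array(c['dist_coeffs'],float)).reshape(h,w,2)
    P=np.dstack([p,np.ones((h,w))])*c['depth'][...,None]
    W=P@Rot(c['orientation']).T+np.array(c['position'])
    W[c['depth']<=0]=np.nan
    return W
def save(n,img,s=1):
    cv2.imwrite('pics/'+n,cv2.resize(img[...,::-1],None,fx=s,fy=s,interpolation=cv2.INTER_CUBIC))
E
python3 - <<'E'
from h import *
print(state())
for n in ('top','side'):
    c=viewer.read_camera(n); save(n+'0.png',c['color'],1.4); W=cloud(c); np.savez(n+'0.npz',W=W,c=c['color'])
    print(n,c['position'],c['orientation'],c['fx'])
    for k in ['magazine','tile_a_center','pan','pan_handle','housing','chamber','valve_body','mouthpiece','driver']:
        for r in regions_of(k,n)[:4]:
            m=r['pixels']; print(k,round(r['score'],2),(np.array(r['box'])*[560,420,560,420]).round(),np.nanmedian(W[m],0).round(),np.nanmax(W[m][:,2]).round())
E
```

```text
pics
{'t': 0.0, 'joints': array([-1.43358730e+00,  4.91589568e-01,  1.55944647e+00,  2.81291024e-05,
        1.09167403e+00, -1.05629171e-01]), 'qvel': array([ 4.39159917e-04, -7.99162621e-04, -6.59261159e-05,  1.27109160e-04,
        1.51863210e-04,  1.37164436e-03]), 'tau': array([ 2.32234117e-03, -6.12631559e+01, -2.58184379e+01,  6.94011035e-02,
        4.81892203e-02, -6.11601854e-05]), 'eef_pos': array([ 150.26532896, -606.42600617,  214.04412374]), 'tcp_rot': array([-3.14145003e+00,  1.10855701e-03, -1.32797103e+00]), 'ft_force': array([-0.13089805,  0.13388822,  0.15691642]), 'moment': array([-0.01710541,  0.00792266, -0.04279156]), 'opening': 0.9998614959144472}
top [3.75162902e+02 1.24886060e+00 1.25913772e+03] [-2.95779233  0.01708809 -1.5540526 ] 384.1827305459482
magazine 0.9 [207. 191. 235. 260.] [552. 220.  34.] 86.0
magazine 0.67 [213. 226. 229. 236.] [533. 230.  40.] 46.0
tile_a_center 0.96 [159. 238. 189. 258.] [467. 385.  10.] 18.0
tile_a_center 0.94 [217. 158. 247. 178.] [738. 213.  10.] 18.0
tile_a_center 0.54 [212. 225. 230. 234.] [533. 230.  40.] 46.0
pan 0.67 
[... 643 characters left out ...]
6. 281. 307.] [562. 242.  39.] 85.0
tile_a_center 0.78 [235. 262. 257. 282.] [533. 227.  41.] 49.0
tile_a_center 0.7 [175. 220. 214. 247.] [736. 212.  11.] 17.0
tile_a_center 0.67 [193. 329. 243. 363.] [465. 385.  11.] 16.0
tile_a_center 0.51 [157. 371. 244. 419.] [392. 489.  23.] 29.0
pan 0.95 [295. 147. 370. 201.] [ 570. -181.   64.] 121.0
pan_handle 0.61 [293. 149. 374. 199.] [ 565. -181.   64.] 120.0
housing 0.88 [371. 134. 400. 157.] [ 523. -459.   31.] 44.0
chamber 0.64 [302. 219. 315. 238.] [502.  10.  36.] 47.0
valve_body 0.48 [261. 195. 276. 212.] [638.  16.  29.] 58.0
mouthpiece 0.73 [220. 185. 245. 207.] [762.  38.  17.] 25.0
driver 0.91 [158. 372. 241. 418.] [388. 488.  23.] 29.0
```

View pics/top0.png

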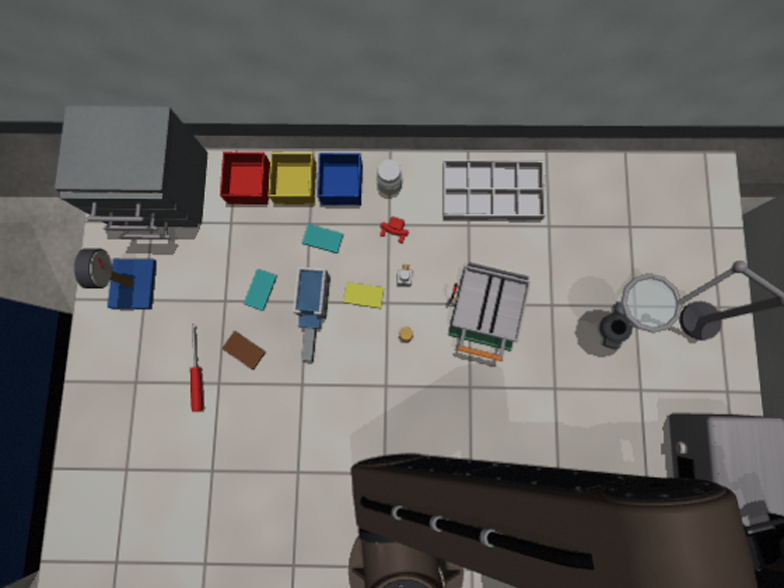

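```bash
python3 - <<'E'
from h import *
s=np.load('side0.npz'); save('sidecrop.png',s['c'][130:320,180:390],3.8)
E
```

```text
(no output)
```

View pics/sidecrop.png

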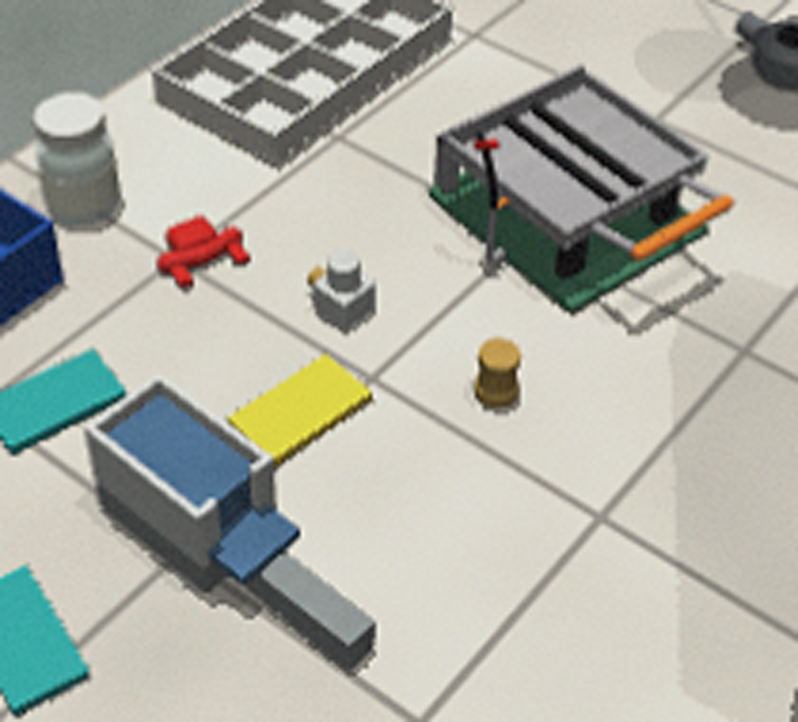

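Tile candidates in top-camera pixels: blue bottom tile sticking out of the slot (220,230), turquoise (186,207) and (230,170), brown (174,250), yellow (260,211). By its description the target is the blue one protruding over the ledge. The side crop confirms it at side pixel (247,272). The pan has ribs along its x, and the handle faces the robot. Next I fit the poses.

```bash
python3 - <<'E'
from h import *
def rect(n,P):
    (cx,cy),(w,h),a=cv2.minAreaRect(P.astype(np.float32)); print(n,len(P),'c',round(cx,1),round(cy,1),'size',round(w,1),round(h,1),'ang',round(a,2))
for n in ('top','side'):
    d=np.load(n+'0.npz'); W=d['W']; hsv=cv2.cvtColor(d['c'],cv2.COLOR_RGB2HSV); H,S,V=[hsv[...,i].astype(int) for i in range(3)]
    x,y,z=W[...,0],W[...,1],W[...,2]
    blue=(H>98)&(H<118)&(S>90)
    near=(abs(y-220)<80)&(abs(x-560)<130)
    print(n)
    A=blue&near&(z>32)&(z<48)&(x<560); rect('A',W[A][:,:2]); print(np.median(z[A]))
    T=blue&near&(z>56)&(z<80); rect('stack',W[T][:,:2]); print(np.median(z[T]))
    M=near&(z>76)&(z<95)&~blue; rect('walls',W[M][:,:2])
    L=near&(z>22)&(z<38)&(x<520)&(S<60); rect('ledge',W[L][:,:2]); print(np.median(z[L]))
    vx=cv2.fitLine(W[L][:,:2].astype(np.float32),cv2.DIST_HUBER,0,.01,.01).ravel(); print('ledge line',vx,np.degrees(np.arctan2(vx[1],vx[0])))
    np2=(abs(y+185)<110)&(abs(x-560)<150)
    O=(H>5)&(H<20)&(S>150)&np2&(z>50)&(x<510); rect('handle',W[O][:,:2]); print(np.median(z[O]))
    vx=cv2.fitLine(W[O][:,:2].astype(np.float32),cv2.DIST_HUBER,0,.01,.01).ravel(); print('handle line',vx,np.degrees(np.arctan2(vx[1],vx[0])))
    F=np2&(z>52)&(z<90)&~((H>5)&(H<20)&(S>150))&(x>490)&(S<60); rect('pan',W[F][:,:2])
    B=np2&(V<60)&(S<90)&(z>58)&(z<80)&(x>490); 
    ys=W[B][:,:2]; rect('ribs',ys)
    vx=cv2.fitLine(ys.astype(np.float32),cv2.DIST_HUBER,0,.01,.01).ravel(); print('rib line',vx,np.degrees(np.arctan2(vx[1],vx[0])))
E
```

```text
top
A 147 c 535.5 225.9 size 47.0 34.2 ang 86.11
40.10701686738548
stack 423 c 597.3 224.3 size 48.8 89.1 ang 86.15
69.79341125587098
walls 152 c 598.0 224.3 size 64.2 102.4 ang 87.81
ledge 185 c 481.2 229.9 size 48.0 75.4 ang 87.41
29.745851739860427
ledge line [ 9.9827695e-01 -5.8678143e-02  4.8088660e+02  2.3021120e+02] -3.3639421
handle 93 c 462.8 -156.7 size 97.2 8.7 ang 76.99
75.38049115547165
handle line [ 2.2180280e-01  9.7509152e-01  4.6237558e+02 -1.5730484e+02] 77.18505
pan 2289 c 571.4 -173.8 size 164.7 182.4 ang 77.25
ribs 175 c 581.0 -172.4 size 149.9 145.0 ang 76.68
rib line [ 9.9999821e-01 -1.8906017e-03  5.7512347e+02 -1.8413536e+02] -0.10832356
side
A 284 c 535.4 226.4 size 50.6 37.1 ang 86.59
41.146369958240086
stack 574 c 596.3 221.2 size 46.1 91.8 ang 86.32
71.56993048523304
walls 320 c 597.7 222.8 size 65.2 106.4 ang 87.19
ledge 356 c 480.7 224.4 size 36.5 77.5 ang 85.38
30.848665642313108
ledge line [ 9.9731576e-01 -7.3220484e-02  4.7843875e+02  2.3159013e+02] -4.1989822
handle 107 c 462.5 -155.7 size 91.9 12.9 ang 76.49
76.5254959080379
handle line [ 2.3247474e-01  9.7260243e-01  4.6107230e+02 -1.5335701e+02] 76.55718
pan 1801 c 567.8 -176.1 size 167.3 175.2 ang 75.03
ribs 208 c 580.7 -169.6 size 147.4 147.2 ang 73.95
rib line [ 9.9997938e-01 -6.4199674e-03  5.7097351e+02 -1.8379292e+02] -0.36783952
```

```bash
python3 -m inch '[[0,0,-2.2,15,37.5,0,1],[0,0,-2.2,15,37.5,0,1],[0,0,-2.2,15,37.5,0,1],[0,0,-2.2,15,37.5,0,1],[0,0,-2.2,15,37.5,0,1],[0,0,-2.2,15,37.5,0,1],[0,0,-2.2,15,37.5,0,1],[0,0,-2.2,15,37.5,0,1]]'
python3 -m inch '[[0,0,0,16,38,0,1],[0,0,0,16,38,0,1],[0,0,0,16,38,0,1],[0,0,0,16,38,0,1],[0,0,0,16,38,0,1],[0,0,0,16,38,0,1],[0,0,0,16,38,0,1],[0,0,0,16,38,0,1]]'
python3 -m inch '[[0,0,0,22,38,0,1],[0,0,0,22,38,0,1],[0,0,0,22,38,0,1],[0,0,0,22,38,-10,1],[0,0,0,22,38,-20,1],[0,0,0,22,38,-20,1],[0,0,0,0,0,0,1]]'
```

```text
t: 1.8
eef_pos: [270.6, -305.2, 214.8]
tcp_rot: [-3.141, -0.001, -1.637]
ft_force: [0.8, 0.1, 0.3]
opening: 1.0
t: 2.6
eef_pos: [398.7, -0.9, 215.0]
tcp_rot: [-3.141, -0.0, -1.635]
ft_force: [-0.2, 0.0, 0.6]
opening: 0.998
t: 3.3
eef_pos: [531.0, 228.6, 161.6]
tcp_rot: [3.139, -0.001, -1.632]
ft_force: [-0.7, -0.3, -0.5]
opening: 1.002
```

```bash
python3 -m inch '[[0,0,0,-1,-1,-40,1],[0,0,0,-1,0,-40,1],[0,0,0,0,0,-35,1],[0,0,0,0,0,-16,1],[0,0,0,0,0,-10,1],[0,0,0,0,0,0,1]]'
python3 - <<'E'
from h import *
c=viewer.read_camera('side'); save('grasp1.png',c['color'][200:330,170:330],4)
E
```

```text
t: 3.9
eef_pos: [528.0, 224.0, 23.1]
tcp_rot: [3.14, -0.001, -1.635]
ft_force: [-0.5, 0.1, -0.1]
opening: 1.0
```

View pics/grasp1.png

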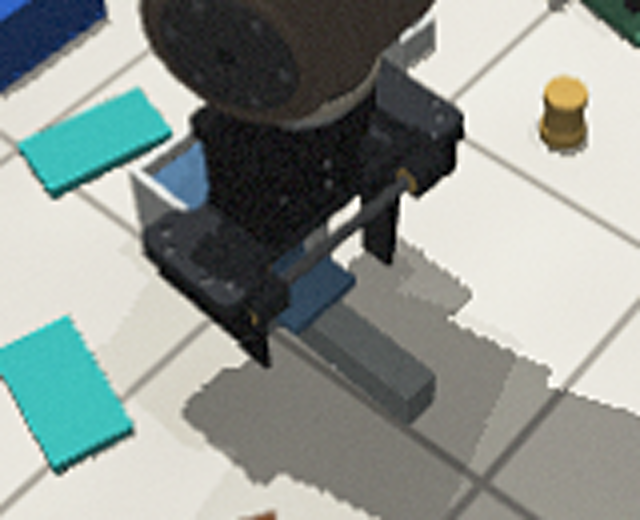

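The fingers straddle the blue protruding tile (crop px ~310,290). I'll correct y by about 3 mm and close.

```bash
python3 -m inch '[[0,0,0,0,3,-3,1],[0,0,0,0,0,0,0.3],[0,0,0,0,0,0,0.15],[0,0,0,0,0,0,0.1],[0,0,0,0,0,0,0],[0,0,0,0,0,0,-0.2],[0,0,0,0,0,0,-1],[0,0,0,0,0,0,-1],[0,0,0,0,0,0,-1]]'
```

```text
t: 4.85
eef_pos: [528.3, 227.3, 20.7]
tcp_rot: [3.142, -0.0, -1.635]
ft_force: [-0.5, -0.2, 0.5]
opening: 0.526
```

```bash
python3 -m inch '[[0,0,0,-5,0.3,0,-1],[0,0,0,-7,0.45,0,-1],[0,0,0,-7,0.45,0,-1],[0,0,0,-7,0.45,0,-1],[0,0,0,-7,0.45,0,-1]]'
python3 -m inch '[[0,0,0,-8,0.5,0,-1],[0,0,0,-8,0.5,0,-1],[0,0,0,-8,0.5,0,-1],[0,0,0,-7,0.45,0,-1],[0,0,0,-6,0.4,0,-1],[0,0,0,0,0,0,-1]]'
python3 - <<'E'
from h import *
c=viewer.read_camera('side'); save('drawn.png',c['color'][200:330,170:330],4)
E
```

```text
t: 5.35
eef_pos: [494.3, 229.4, 20.7]
tcp_rot: [3.141, -0.0, -1.635]
ft_force: [1.0, -0.8, 0.5]
opening: 0.524
t: 5.95
eef_pos: [457.3, 231.8, 20.7]
tcp_rot: [3.141, -0.0, -1.635]
ft_force: [0.3, 0.3, 0.0]
opening: 0.52
```

View pics/drawn.png

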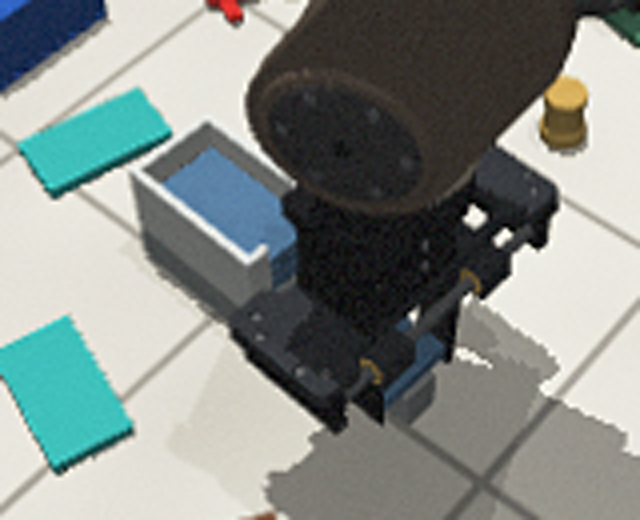

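Tile is out on the ledge and the stack has dropped. Regrip at its centre, with the tips only 5 mm below the tile so they clear the pan floor.

```bash
python3 -m inch '[[0,0,0,0,0,0,0.3],[0,0,0,0,0,0,0.5],[0,0,0,0,0,1,0.5],[0,0,0,10,-0.6,1,0.5],[0,0,0,10,-0.6,1,0.5],[0,0,0,10,-0.7,1,0.5],[0,0,0,5,-0.4,0.3,0.5],[0,0,0,0,0,0,0.5]]'
python3 -m inch '[[0,0,0,0,0,0,0.2],[0,0,0,0,0,0,0],[0,0,0,0,0,0,-1],[0,0,0,0,0,0,-1],[0,0,0,0,0,0,-1],[0,0,0,0,0,4,-1],[0,0,0,0,0,8,-1],[0,0,0,0,0,10,-1],[0,0,0,0,0,15,-1],[0,0,0,0,0,15,-1]]'
python3 -m inch '[[0,0,0,0,0,15,-1],[0,0,0,0,0,20,-1],[0,0,0,0,0,20,-1],[0,0,0,0,0,0,-1]]'
python3 - <<'E'
from h import *
c=viewer.read_camera('side'); save('lift.png',c['color'][160:330,170:360],4)
E
```

```text
t: 6.8
eef_pos: [494.1, 229.3, 24.9]
tcp_rot: [-3.141, 0.0, -1.636]
ft_force: [0.1, 0.2, -0.1]
opening: 0.748
t: 7.8
eef_pos: [493.3, 229.5, 78.3]
tcp_rot: [-3.141, 0.0, -1.635]
ft_force: [-0.8, -0.4, -1.7]
opening: 0.524
t: 8.2
eef_pos: [494.3, 229.8, 134.9]
tcp_rot: [-3.137, 0.002, -1.635]
ft_force: [0.8, 0.1, -1.8]
opening: 0.519
```

View pics/lift.png

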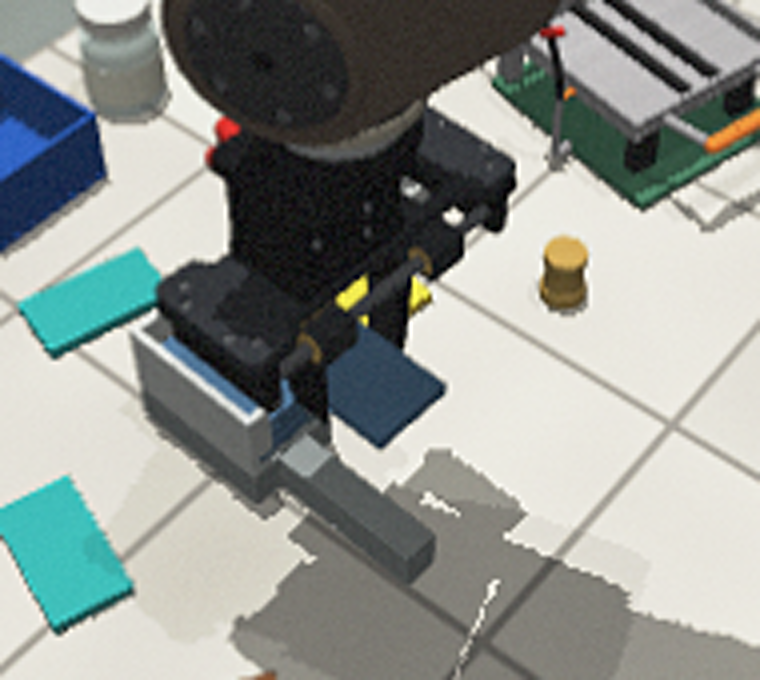

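```bash
python3 -m inch '[[0,0,0,0,0,25,-1],[0,0,0,0,0,30,-1]]'
python3 -m inch '[[0,0,-0.94,4,-20,0,-1],[0,0,-0.94,8,-40,0,-1],[0,0,-0.94,8,-40,0,-1],[0,0,-0.94,8,-40,0,-1],[0,0,-0.94,8,-40,0,-1],[0,0,-0.94,8,-40,0,-1],[0,0,-0.94,8,-40,0,-1],[0,0,-0.94,8,-40,0,-1],[0,0,-0.94,8,-40,0,-1],[0,0,-0.94,7,-40,0,-1]]'
python3 -m inch '[[0,0,0,4.5,-20,0,-1],[0,0,0,0,-12,-20,-1],[0,0,0,0,0,-30,-1],[0,0,0,0,0,-15,-1],[0,0,0,0,0,0,-1],[0,0,0,0,0,0,-1]]'
python3 - <<'E'
from h import *
c=viewer.read_camera('side'); W=cloud(c); save('over.png',c['color'][90:230,270:420],4)
hsv=cv2.cvtColor(c['color'],cv2.COLOR_RGB2HSV); H,S=hsv[...,0].astype(int),hsv[...,1].astype(int)
m=(H>98)&(H<120)&(S>80)&(abs(W[...,0]-573)<80)&(abs(W[...,1]+182)<80)&(W[...,2]>90)
P=W[m]; print(len(P),P.mean(0),P.min(0),P.max(0)); print(cv2.minAreaRect(P[:,:2].astype(np.float32)))
A=np.c_[P[:,:2],np.ones(len(P))]; print(np.linalg.lstsq(A,P[:,2],rcond=None)[0])
print(state()['eef_pos'],state()['tcp_rot'])
E
```

```text
t: 8.45
eef_pos: [492.4, 229.1, 186.0]
tcp_rot: [3.138, -0.001, -1.635]
ft_force: [1.0, 0.3, -1.2]
opening: 0.523
t: 9.45
eef_pos: [568.0, -152.2, 186.0]
tcp_rot: [3.14, 0.0, -1.8]
ft_force: [-1.0, 0.7, -1.3]
opening: 0.523
t: 10.05
eef_pos: [572.9, -182.2, 121.9]
tcp_rot: [3.141, 0.0, -1.799]
ft_force: [-0.8, -0.5, -1.1]
opening: 0.524
348 [ 560.68890968 -173.7076096   158.99043066] [ 521.28770664 -261.80506334  130.26039   ] [ 618.35812886 -102.16907586  314.37888312]
((570.5077514648438, -178.24899291992188), (163.097412109375, 90.704833984375), 81.38784790039062)
[  0.2321913    0.61256704 135.21090116]
[ 573.1208246  -182.27703126  122.5328887 ] [-3.14102458e+00 -1.53475958e-04 -1.79868738e+00]
```

View pics/over.png

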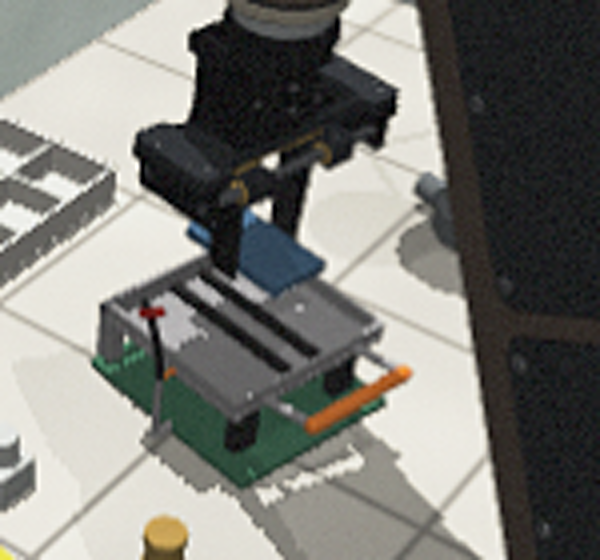

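```bash
python3 - <<'E'
from h import *
a=np.radians(-13.1); ex=np.array([np.cos(a),np.sin(a)]); ey=np.array([-ex[1],ex[0]])
for n in ('top','side'):
    d=np.load(n+'0.npz'); W=d['W']; V=d['c'].max(2)
    q=W[...,:2]-[573.7,-182.1]; px,py=q@ex,q@ey
    f=(abs(px)<45)&(abs(py)<50)&(abs(W[...,2]-64)<15)
    b=f&(V<60)
    for s in (-1,1):
        m=b&(py*s>4); print(n,s,m.sum(),np.median(py[m]).round(1),np.polyfit(px[m],py[m],1).round(3))
    h=[(i,round(float(np.median(V[f&(abs(py-i)<1)])))) for i in range(-26,27,2) if (f&(abs(py-i)<1)).any()]; print(h)
    r=(abs(py)<60)&(abs(px)<95)&(W[...,2]>50)&(W[...,2]<95); print('x extent',np.percentile(px[r],[1,99]).round(1)); 
    r=(abs(px)<60)&(abs(py)<95)&(W[...,2]>50)&(W[...,2]<95); print('y extent',np.percentile(py[r],[1,99]).round(1))
c=viewer.read_camera('side'); W=cloud(c)
hsv=cv2.cvtColor(c['color'],cv2.COLOR_RGB2HSV); H,S=hsv[...,0].astype(int),hsv[...,1].astype(int)
m=(H>98)&(H<120)&(S>80)&(abs(W[...,2]-130)<18)
q=W[...,:2]-[573.7,-182.1]; px,py=q@ex,q@ey; m&=(abs(px)<70)&(abs(py)<40)
P=np.c_[px[m],py[m],W[m][:,2]]; print(len(P),np.percentile(P,[2,50,98],axis=0).round(1)); print(np.linalg.lstsq(np.c_[P[:,:2],np.ones(len(P))],P[:,2],rcond=None)[0])
E
```

```text
top -1 53 -15.2 [-4.0000e-03 -1.5162e+01]
top 1 51 12.5 [-0.    12.611]
[(-26, 152), (-24, 150), (-22, 130), (-20, 96), (-18, 45), (-16, 25), (-14, 26), (-12, 69), (-10, 110), (-8, 152), (-6, 153), (-4, 153), (-2, 153), (0, 153), (2, 154), (4, 152), (6, 132), (8, 94), (10, 45), (12, 25), (14, 27), (16, 71), (18, 110), (20, 154), (22, 154), (24, 154), (26, 154)]
x extent [-83.8  81.8]
y extent [-72.9  73.4]
side -1 74 -13.6 [ 3.0000e-03 -1.3725e+01]
side 1 67 13.9 [-5.0000e-03  1.3898e+01]
[(-24, 140), (-22, 147), (-20, 107), (-18, 105), (-16, 46), (-14, 33), (-12, 36), (-10, 172), (-8, 174), (-6, 177), (-4, 175), (-2, 177), (0, 154), (6, 140), (8, 132), (10, 82), (12, 40), (14, 36), (16, 38), (18, 160), (20, 173), (22, 177), (24, 174), (26, 172)]
x extent [-85.7  69.3]
y extent [-75.1  85.8]
270 [[-46.5 -24.1 132.6]
 [-17.1   0.2 138.1]
 [ 34.2  25.5 141.4]]
[ 6.35646234e-03 -9.91164269e-03  1.38042778e+02]
```

```bash
python3 -m inch '[[0,0,0,0,-0.5,-20,-1],[0,0,0,0,0,-20,-1],[0,0,0,0,0,-10,-1],[0,0,0,0,0,-4,-1],[0,0,0,0,0,-2,-1],[0,0,0,0,0,0,-1],[0,0,0,0,0,0,-1]]'
python3 -m inch '[[0,0,0,0,0,-1,-1],[0,0,0,0,0,-1,-1],[0,0,0,0,0,0,-1]]'
```

```text
t: 10.85
eef_pos: [573.1, -183.1, 66.7]
tcp_rot: [-3.141, -0.0, -1.799]
ft_force: [-0.1, 0.3, -1.0]
opening: 0.523
t: 11.15
eef_pos: [572.8, -183.0, 64.0]
tcp_rot: [-3.142, -0.0, -1.799]
ft_force: [0.1, -0.2, -0.8]
opening: 0.521
```

```bash
python3 -m inch '[[0,0,0,0,0,-0.6,-1],[0,0,0,0,0,0,-1]]'
python3 -m inch '[[0,0,0,0,0,-0.6,-1],[0,0,0,0,0,0,-1]]'
```

```text
t: 11.35
eef_pos: [572.8, -183.0, 63.3]
tcp_rot: [3.142, -0.0, -1.799]
ft_force: [-0.1, -0.1, -1.7]
opening: 0.525
t: 11.55
eef_pos: [572.8, -183.1, 63.0]
tcp_rot: [-3.141, -0.0, -1.799]
ft_force: [-1.2, 0.5, 1.4]
opening: 0.519
```

Contact. Release, lift, and move towards the handle with a 90° turn (jaws along pan x).

```bash
python3 -m inch '[[0,0,0,0,0,0,0.2],[0,0,0,0,0,0,0.4],[0,0,0,0,0,0,0.4],[0,0,0,0,0,0,0.4],[0,0,0,0,0,10,0.4],[0,0,0,0,0,20,0.4],[0,0,0,0,0,30,0.4],[0,0,0,0,0,30,0.4]]'
python3 -m inch '[[0,0,8.5,-11,2.6,2,0],[0,0,8.5,-11,2.6,0,0],[0,0,8.5,-11,2.6,0,0],[0,0,8.5,-11,2.6,0,0],[0,0,8.5,-11,2.6,0,0],[0,0,8.5,-11,2.6,0,0],[0,0,8.5,-11,2.6,0,0],[0,0,8.5,-11,2.6,0,0],[0,0,8.5,-11,2.6,0,0],[0,0,8.5,-11,2.6,0,0]]'
python3 -m inch '[[0,0,5,0,0,0,0],[0,0,0,0,0,0,0]]'
python3 - <<'E'
from h import *
c=viewer.read_camera('side'); W=cloud(c); save('hand.png',c['color'][90:230,270:420],4)
hsv=cv2.cvtColor(c['color'],cv2.COLOR_RGB2HSV); H,S=hsv[...,0].astype(int),hsv[...,1].astype(int)
a=np.radians(-13.1); ex=np.array([np.cos(a),np.sin(a)]); ey=np.array([-ex[1],ex[0]])
q=W[...,:2]-[573.7,-182.1]; px,py=q@ex,q@ey
m=(H>98)&(H<120)&(S>80)&(abs(W[...,2]-78)<10)&(abs(px)<70)&(abs(py)<40)
P=np.c_[px[m],py[m],W[m][:,2]]; print(len(P),np.percentile(P,[2,50,98],axis=0).round(1)); print(cv2.minAreaRect(P[:,:2].astype(np.float32)))
E
```

```text
t: 12.35
eef_pos: [572.6, -183.0, 154.3]
tcp_rot: [3.141, -0.0, -1.799]
ft_force: [1.0, 0.3, 0.6]
opening: 0.701
t: 13.35
eef_pos: [462.4, -156.9, 155.5]
tcp_rot: [3.141, -0.001, -0.31]
ft_force: [-0.2, -0.5, -0.1]
opening: 0.505
t: 13.55
eef_pos: [462.8, -157.1, 155.5]
tcp_rot: [3.141, -0.001, -0.227]
ft_force: [0.9, -0.0, -0.3]
opening: 0.5
384 [[-46.  -22.8  72.1]
 [ -6.6   3.   79.9]
 [ 41.1  24.2  83.4]]
((-1.5886688232421875, -0.35564231872558594), (91.74070739746094, 52.317970275878906), 2.4015696048736572)
```

View pics/hand.png

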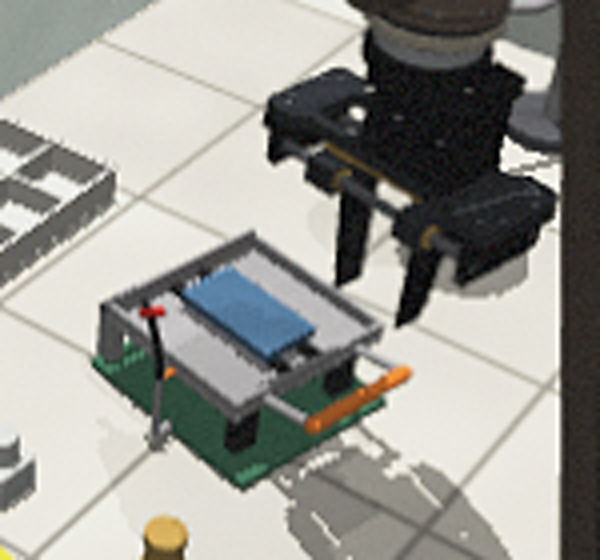

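Tile lies centred on the ribs. Now grip the handle (TCP to z≈51).

```bash
python3 -m inch '[[0,0,0,0,0,-30,-0.2],[0,0,0,0,0,-30,-0.2],[0,0,0,0,0.5,-25,-0.2],[0,0,0,0,0,-15,-0.2],[0,0,0,0,0,-5,-0.2],[0,0,0,0,0,0,-0.2]]'
python3 -m inch '[[0,0,0,0,0,0,-0.4],[0,0,0,0,0,0,-0.5],[0,0,0,0,0,0,-0.6],[0,0,0,0,0,0,-0.65],[0,0,0,0,0,0,-0.7],[0,0,0,0,0,0,-0.8],[0,0,0,0,0,0,-1],[0,0,0,0,0,0,-1],[0,0,0,0,0,0,-1]]'
```

```text
t: 14.2
eef_pos: [462.9, -156.6, 49.6]
tcp_rot: [-3.141, 0.001, -0.23]
ft_force: [-0.9, -0.4, 0.4]
opening: 0.399
t: 15.1
eef_pos: [462.2, -156.3, 49.8]
tcp_rot: [-3.141, 0.001, -0.228]
ft_force: [-4.6, -0.0, 5.6]
opening: 0.116
```

```bash
python3 -m inch '[[0,0,0,0.2,-0.05,2.1,-1],[0,0,0,0.2,-0.05,2.1,-1],[0,0,0,0.4,-0.1,4.2,-1],[0,0,0,0.4,-0.1,4.2,-1],[0,0,0,0.4,-0.1,4.2,-1],[0,0,0,0.75,-0.17,4.15,-1],[0,0,0,0.75,-0.17,4.15,-1],[0,0,0,0.75,-0.17,4.15,-1],[0,0,0,0.75,-0.17,4.15,-1],[0,0,0,0,0,0,-1]]'
python3 -m inch '[[0,0,0,1.1,-0.25,4.06,-1],[0,0,0,1.1,-0.25,4.06,-1],[0,0,0,1.1,-0.25,4.06,-1],[0,0,0,1.1,-0.25,4.06,-1],[0,0,0,1.44,-0.33,3.95,-1],[0,0,0,1.44,-0.33,3.95,-1],[0,0,0,1.44,-0.33,3.95,-1],[0,0,0,1.44,-0.33,3.95,-1],[0,0,0,0,0,0,-1]]'
python3 - <<'E'
from h import *
c=viewer.read_camera('side'); W=cloud(c); save('t20.png',c['color'][90:230,270:420],4)
E
```

```text
t: 16.1
eef_pos: [466.5, -157.3, 83.3]
tcp_rot: [-3.141, 0.002, -0.228]
ft_force: [-6.8, -0.9, -0.5]
opening: 0.117
t: 17.0
eef_pos: [476.1, -159.6, 115.3]
tcp_rot: [-3.141, 0.003, -0.228]
ft_force: [-10.7, -0.7, 1.4]
opening: 0.116
```

View pics/t20.png

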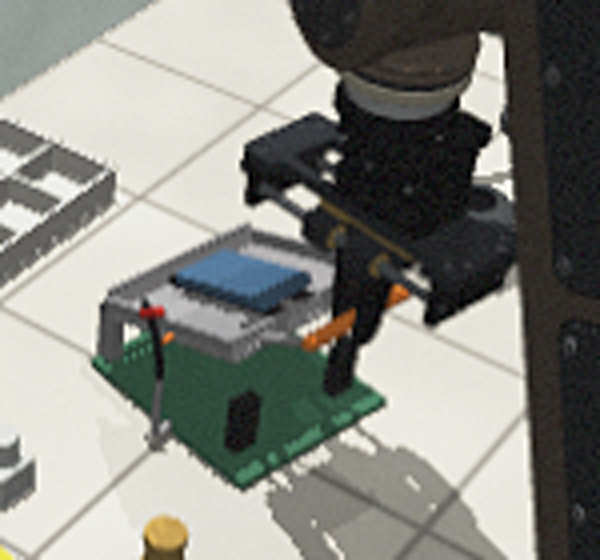

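Pan about 20° up, tile in place. x-force −11 N suggests I'm ~1–2 mm too far inward; I correct on the way to 35°.

```bash
python3 -m inch '[[0,0,0,1.4,-0.3,3.8,-1],[0,0,0,1.4,-0.3,3.8,-1],[0,0,0,1.4,-0.35,3.8,-1],[0,0,0,1.6,-0.4,3.8,-1],[0,0,0,2,-0.48,3.63,-1],[0,0,0,2.08,-0.48,3.63,-1],[0,0,0,2.08,-0.48,3.63,-1],[0,0,0,2.08,-0.48,3.63,-1]]'
python3 -m inch '[[0,0,0,2.3,-0.55,3.43,-1],[0,0,0,2.3,-0.55,3.43,-1],[0,0,0,2.3,-0.55,3.43,-1],[0,0,0,2.3,-0.55,3.43,-1],[0,0,0,0,0,0,-1]]'
cat > ang.py <<'E'
from h import *
a=np.radians(-13.1); ex=np.array([np.cos(a),np.sin(a)]); ey=np.array([-ex[1],ex[0]])
c=viewer.read_camera('side'); W=cloud(c); save('t35.png',c['color'][90:230,270:420],4)
hsv=cv2.cvtColor(c['color'],cv2.COLOR_RGB2HSV); H,S=hsv[...,0].astype(int),hsv[...,1].astype(int)
q=W[...,:2]-[650.7,-200.0]; px,py=q@ex,q@ey; z=W[...,2]-61.5
m=(H>98)&(H<120)&(S>80)&(px<0)&(px>-170)&(abs(py)<40)&(z<150)
P=np.c_[px[m],py[m],z[m]]; k=np.linalg.lstsq(np.c_[P[:,:2],np.ones(len(P))],P[:,2],rcond=None)[0]
print('tile tilt',len(P),np.degrees(np.arctan(-k[0])))
m=(H>5)&(H<20)&(S>150)&(px<-120)&(px>-230)&(abs(py)<60)&(z>0)
print('bar',m.sum(),np.median(px[m]),np.median(z[m]),np.degrees(np.arctan2(np.median(z[m]),-np.median(px[m]))))
e=state()['eef_pos']; e=e+[0,0,19]; d=(e[:2]-[650.7,-200])@ex; print('tcp',d,e[2]-60,'ang',np.degrees(np.arctan2(e[2]-60,-d)-np.arctan2(10,193)),state()['ft_force'])
E
python3 ang.py
```

```text
t: 17.85
eef_pos: [490.4, -162.9, 144.9]
tcp_rot: [-3.142, 0.003, -0.228]
ft_force: [-8.2, -0.2, 1.9]
opening: 0.116
t: 18.35
eef_pos: [499.5, -165.1, 159.0]
tcp_rot: [-3.142, 0.003, -0.228]
ft_force: [-11.7, -0.1, 5.4]
opening: 0.116
tile tilt 197 34.43798069318028
bar 82 -157.6996526968166 119.8135510323068 37.226038924772624
tcp -155.29659100875517 117.85104166812164 ang 34.22799270750292 [-11.46465116  -0.07969303   5.1976427 ]
```

```bash
python3 -m inch '[[0,0,0,0.5,-0.1,1.0,-1],[0,0,0,0.4,-0.1,1.0,-1],[0,0,0,0,0,0,-1],[0,0,0,0,0,0,-1]]'; python3 ang.py
```

```text
t: 18.8
eef_pos: [500.7, -165.4, 160.6]
tcp_rot: [-3.142, 0.002, -0.228]
ft_force: [-7.7, 0.6, 2.1]
opening: 0.119
tile tilt 192 29.9200495035176
bar 76 -156.35465338592792 121.37069223157124 37.820491841057326
tcp -153.97342601864187 119.66463691136263 ang 34.88749627326268 [-8.18249048 -1.06830707  2.1786528 ]
```

View pics/t35.png

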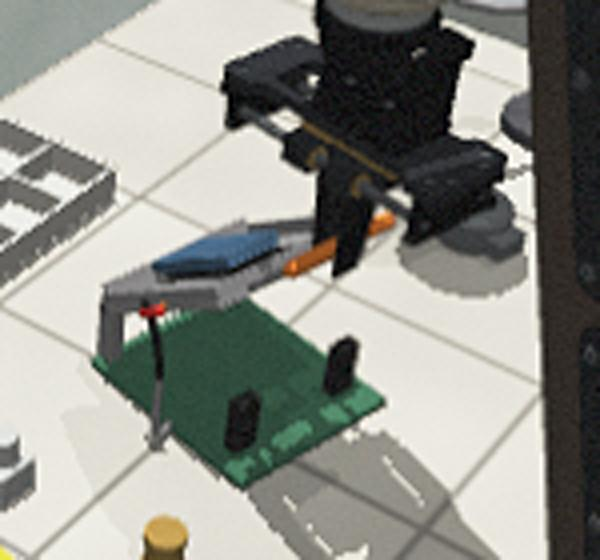

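The orange pointer is at the red mark (crop px 150,310) and the tile hasn't moved. Hold for 2.5 s.

```bash
for i in 1; do python3 -m inch '[[0,0,0,0,0,0,-1],[0,0,0,0,0,0,-1],[0,0,0,0,0,0,-1],[0,0,0,0,0,0,-1],[0,0,0,0,0,0,-1],[0,0,0,0,0,0,-1],[0,0,0,0,0,0,-1],[0,0,0,0,0,0,-1],[0,0,0,0,0,0,-1],[0,0,0,0,0,0,-1]]'; done
python3 -m inch '[[0,0,0,0,0,0,-1],[0,0,0,0,0,0,-1],[0,0,0,0,0,0,-1],[0,0,0,0,0,0,-1],[0,0,0,0,0,0,-1],[0,0,0,0,0,0,-1],[0,0,0,0,0,0,-1],[0,0,0,0,0,0,-1],[0,0,0,0,0,0,-1],[0,0,0,0,0,0,-1]]'
python3 -m inch '[[0,0,0,0,0,0,-1],[0,0,0,0,0,0,-1],[0,0,0,0,0,0,-1],[0,0,0,0,0,0,-1],[0,0,0,0,0,0,-1]]'
python3 ang.py
```

```text
t: 19.85
eef_pos: [500.6, -165.4, 160.6]
tcp_rot: [-3.142, 0.002, -0.228]
ft_force: [-8.5, 1.1, 3.4]
opening: 0.118
t: 20.85
eef_pos: [500.6, -165.4, 160.6]
tcp_rot: [-3.142, 0.002, -0.228]
ft_force: [-7.5, -0.4, 2.8]
opening: 0.115
t: 21.35
eef_pos: [500.7, -165.4, 160.6]
tcp_rot: [-3.142, 0.002, -0.228]
ft_force: [-8.5, 0.7, 2.8]
opening: 0.117
tile tilt 198 34.785989880360404
bar 79 -156.13664243800446 121.08325880140387 37.79341581071306
tcp -153.9963885345114 119.61994102263554 ang 34.87298643404105 [-7.14317363 -0.47680685  2.46065626]
```

Lower gently along the reversed arc.

```bash
python3 -m inch '[[0,0,0,-0.7,0.15,-1,-1],[0,0,0,-1.2,0.25,-1.8,-1],[0,0,0,-2.3,0.55,-3.43,-1],[0,0,0,-2.3,0.55,-3.43,-1],[0,0,0,-2.3,0.55,-3.43,-1],[0,0,0,-2.1,0.5,-3.43,-1],[0,0,0,-2.08,0.48,-3.63,-1],[0,0,0,-2.08,0.48,-3.63,-1],[0,0,0,-2.08,0.48,-3.63,-1],[0,0,0,-2,0.48,-3.63,-1]]'
python3 -m inch '[[0,0,0,-1.7,0.4,-3.8,-1],[0,0,0,-1.7,0.4,-3.8,-1],[0,0,0,-1.7,0.35,-3.8,-1],[0,0,0,-1.6,0.35,-3.8,-1],[0,0,0,-1.4,0.33,-3.95,-1],[0,0,0,-1.4,0.33,-3.95,-1],[0,0,0,-1.4,0.33,-3.95,-1],[0,0,0,-1.4,0.33,-3.95,-1],[0,0,0,0,0,0,-1]]'
python3 -m inch '[[0,0,0,-1.1,0.25,-4.06,-1],[0,0,0,-1.1,0.25,-4.06,-1],[0,0,0,-1.1,0.25,-4.06,-1],[0,0,0,-1.1,0.25,-4.06,-1],[0,0,0,-0.75,0.17,-4.15,-1],[0,0,0,-0.75,0.17,-4.15,-1],[0,0,0,-0.75,0.17,-4.15,-1],[0,0,0,-0.75,0.17,-4.15,-1],[0,0,0,0,0,0,-1]]'; python3 ang.py
```

```text
t: 22.4
eef_pos: [482.2, -161.0, 129.7]
tcp_rot: [3.142, 0.0, -0.228]
ft_force: [-4.7, -0.5, 1.8]
opening: 0.117
t: 23.3
eef_pos: [470.2, -158.2, 98.2]
tcp_rot: [-3.141, 0.0, -0.229]
ft_force: [-3.0, 1.0, 0.2]
opening: 0.118
t: 24.2
eef_pos: [463.4, -156.7, 65.3]
tcp_rot: [3.142, -0.001, -0.229]
ft_force: [3.9, 3.2, -2.2]
opening: 0.12
tile tilt 362 7.254739965421133
bar 68 -193.8347667567068 29.286174172528035 8.591741272443333
tcp -192.27126770587256 24.415517680979846 ang 4.2709159193949295 [ 3.56232306  3.69721553 -2.37705132]
```

```bash
python3 -m inch '[[0,0,0,-0.35,0.1,-3.5,-1],[0,0,0,-0.35,0.1,-3.5,-1],[0,0,0,-0.2,0.05,-3,-1],[0,0,0,-0.2,0,-2,-1],[0,0,0,0,0,-1.2,-1],[0,0,0,0,0,0,-1]]'
python3 -m inch '[[0,0,0,0,0,-0.8,-1],[0,0,0,0,0,0,-1]]'
python3 -m inch '[[0,0,0,0,0,-0.8,-1],[0,0,0,0,0,0,-1]]';python3 ang.py
```

```text
t: 24.85
eef_pos: [462.1, -156.5, 52.2]
tcp_rot: [3.142, -0.001, -0.228]
ft_force: [4.6, 3.7, -1.4]
opening: 0.115
t: 25.05
eef_pos: [462.1, -156.5, 51.5]
tcp_rot: [3.141, -0.001, -0.228]
ft_force: [3.5, 4.4, -1.5]
opening: 0.119
t: 25.25
eef_pos: [462.1, -156.5, 51.2]
tcp_rot: [3.141, -0.001, -0.228]
ft_force: [2.7, 4.1, 7.3]
opening: 0.117
tile tilt 374 4.883829904994779
bar 67 -195.89306041253064 15.048241481101286 4.3927575821724245
tcp -193.49322749592994 10.258861701340678 ang 0.06889550784221747 [1.9598805  4.01092264 7.68910297]
```

Stop contact (Fz +8 N) and the bar is at its level height. Release and back off.

```bash
python3 -m inch '[[0,0,0,0,0,0,-0.6],[0,0,0,0,0,0,-0.4],[0,0,0,0,0,0,-0.3],[0,0,0,0,0,0,-0.3],[0,0,0,0,0,0,-0.3],[0,0,0,0,0,10,-0.3],[0,0,0,0,0,20,-0.3],[0,0,0,0,0,40,-0.3],[0,0,0,-5,0,40,-0.3],[0,0,0,-15,-20,30,-0.3]]'
python3 -m inch '[[0,0,0,-10,-40,5,0],[0,0,0,-10,-40,0,0],[0,0,0,-10,-40,0,0],[0,0,0,-10,-40,0,0],[0,0,0,-10,-40,0,0],[0,0,0,0,0,0,0]]'
python3 ang.py; python3 - <<'E'
from h import *
d=viewer.read_camera('top'); s=viewer.read_camera('side')['color']
save('end.png',np.hstack([cv2.resize(d['color'][140:290,120:480],(480,200)),cv2.resize(s[130:320,180:390],(221,200))]),1.1)
c=viewer.read_camera('side'); W=cloud(c)
a=np.radians(-13.1); ex=np.array([np.cos(a),np.sin(a)]); ey=np.array([-ex[1],ex[0]])
for n,c in (('top',d),('side',c)):
    W=cloud(c); V=c['color']; hsv=cv2.cvtColor(V,cv2.COLOR_RGB2HSV); H,S=hsv[...,0].astype(int),hsv[...,1].astype(int)
    q=W[...,:2]-[573.7,-182.1]; px,py=q@ex,q@ey
    m=(H>98)&(H<120)&(S>80)&(abs(px)<70)&(abs(py)<40)&(abs(W[...,2]-78)<12)
    P=np.c_[px,py][m.ravel()] if 0 else np.c_[px[m],py[m]]; print(n,m.sum(),cv2.minAreaRect(P.astype(np.float32)),np.median(W[m][:,2]))
    for k in ['housing','chamber','valve_body','mouthpiece','driver']:
        for r in regions_of(k,n)[:1]: print(k,round(r['score'],2),np.nanmedian(W[r['pixels']],0).round())
E
```

```text
t: 26.3
eef_pos: [442.1, -175.5, 193.9]
tcp_rot: [3.141, -0.002, -0.226]
ft_force: [-0.2, -0.3, 0.4]
opening: 0.347
t: 26.9
eef_pos: [390.6, -380.2, 196.5]
tcp_rot: [3.14, -0.001, -0.232]
ft_force: [0.6, 0.2, -0.9]
opening: 0.503
tile tilt 372 -1.013110205705857
bar 107 -195.40130137539168 15.310664701711403 4.480255668456841
tcp -212.69565970555257 155.32107932696954 ang 33.17275945543661 [0.21376975 1.06159198 0.08386768]
top 443 ((20.06859016418457, -0.5355758666992188), (88.4794692993164, 48.61858367919922), 0.2775256037712097) 78.31224870871915
housing 0.93 [ 535. -469.   35.]
valve_body 0.67 [639.  13.  31.]
mouthpiece 0.76 [762.  35.  16.]
driver 0.8 [384. 484.  21.]
side 371 ((19.05126190185547, -0.6616802215576172), (49.85682678222656, 90.71468353271484), 89.33446502685547) 80.14951265511547
housing 0.95 [ 524. -459.   31.]
chamber 0.64 [503.  12.  33.]
valve_body 0.81 [636.  18.  30.]
mouthpiece 0.66 [390. 489.  23.]
driver 0.79 [390. 489.  23.]
```

View pics/end.png

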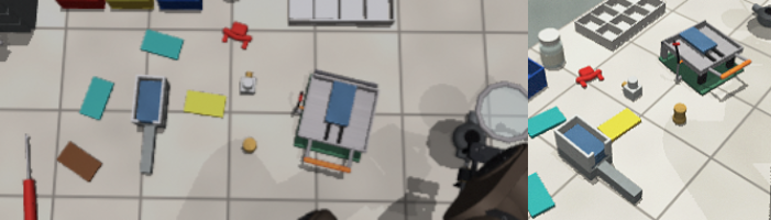

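```bash
python3 -c "
from cell import ticket,state
print(state()['t'],state()['ft_force']); print(ticket.job_done())"
```

```text
27.6 [-0.16351984 -0.04280441  0.34160237]
the job is handed in; nothing more can be done
None
```

The job is done and handed in at 27.6 s. I drew the bottom blue tile out along the ledge, regripped it at its centre and laid it lengthwise on the two ribs. I then raised the pan by the bar to about 35°, held it there for at least 2.5 s and lowered it onto its stop, then let go.

**What the last checks showed**
- **Pan angle:** the arm position gave 34.9° and the tile's slope 34.8° at the hold. The orange pointer was at the red mark.
- **Tile:** it lies flat and level, aligned with the ribs, with its top about 78 mm high. It is **not where I laid it**: it slid about 20 mm along the ribs, up to the hinge-side rim. I left it there, since it still rests on both ribs.
- **Magazine:** after the draw, the stack had dropped with blue tiles still in the magazine. I did not count them.
- **Other things on the worktop:** they appear unmoved. The top camera placed the housing about 8 mm from its first reading, but the side camera put it within 1 mm, so I take that as the arm partly hiding it. The side camera also mistook the screwdriver for the mouthpiece; the top camera has the mouthpiece in its place.
- **Robot:** the wrist force was about 0.4 N at the end, with the gripper clear of everything.

One tile-slope reading at the hold came out at 29.9°. The other readings disagreed with it, and I put it down to noise.

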